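Lay the instrument module on its back against the stop strip

ROBOT

A 7-joint arm with a two-finger parallel gripper is mounted at the origin on the work surface. World frame = base frame: x ahead of the robot, y to its left, z up, the work surface at z = 0. Lengths are in m, angles in rad, forces in N, time in s.
With the tool pointing down it reaches from about 0.425 to 0.875 m from the base axis. Payload 4.7 kg.
Tool frame: the origin (TCP) lies midway between the tips of the shut fingers; the grasp point (between the pads) lies 19 mm behind it; z points along the fingers, y is the line along which they close (so a half turn about z gives the same grasp; the last joint's range is limited). The gripper opens to 87 mm and grips with 3 to 60 N. Pads are 19 mm wide; open, the fingers measure 117 mm over their backs; the gripper's body (75 mm by 190 mm) begins 51 mm behind the grasp point.
Start: joints at [-1.235, 0.321, -0.07, 1.45, 0.023, 1.371, -0.057], TCP at [0.206, 0.617, 0.223] pointing down, gripper open.
Joint ranges: [-2.86, 2.86], [-0.3, 2.09], [-1.38, 1.24], [0.06, 2.45], [-1.56, 4.7], [0.09, 2.05], [-2.69, 2.69]. Speed limits (rad/s): [2.57, 2.57, 3.14, 3.14, 3.14, 3.14, 3.14].

INTERFACE

Orientations are given as a rotation vector (axis times angle).
In Python, from bench import ctrl gives the robot as it stands. The module is installed in compiled form; this text tells all that it offers.
- The arm moves only by the tool carry_out, never from a script. Its argument "steps" is a list of rows, each a list of 7 numbers: the turn, a rotation vector about the world's x, y, z in degrees, then the shift along the world's x, y, z in cm, then the opening, from 0 (shut) to 1 (fully open). A call has 1 to 12 rows; each row is the pose to reach, as a shift and turn from the pose commanded when the call began; what a row does not reach only later rows make up. A row lasts 1/10 s, in which the tool goes at most 50 mm and 8.59 degrees, less where a joint would pass 70% of its speed; a pose out of reach is approached as far as the arm can. A call with a gripper value outside its range is refused whole. The fingers move at their own pace and stop on an object; "squeeze" is the grip in N (left out, the last holds). Time passes only in rows, so rows that repeat a pose let the fingers close. It gives the time, the measured TCP pose, the force, the opening and the grip force at its end, in the units of the state.
- ctrl.get_state(): the state, without advancing time (a new reading comes with each control period).
- ctrl.get_image(name): name is "scene" or "top" or "wrist"; returns a dict with "pixels" (384x512x3 uint8, red, green, blue), "camera_matrix" (3x3 intrinsics, pixels), "k1" (the pictures are not rectified: a ray, as slopes to the right and down, at radius r is drawn at 1 + k1 r^2 times it, then the intrinsics apply), "cam_to_world" (4x4, takes a point from camera to world coordinates); the wrist camera has in their place "T_tool_cam" (4x4, takes a point from camera to tool coordinates, whose origin is the TCP and whose axes are the flange's). Camera axes: x right, y down, z forward; pixel columns grow to the right and rows downward; lengths in m; the calibration is good to about 2 mm. A picture is of the moment at which its call begins: read the wrist's pose just before it. There is no depth.
- ctrl.close_job(): hands the job in; it is judged then, once.
The state is a dict: "time": time; "joint_positions": joint angles; "qd": joint speeds; "joint_torque": joint torques, N m; "position": TCP position; "tool_rot": TCP orientation; "ft_force": force on the tool from outside, world axes, zero at the start; "torque": the same for the moment, N m; "grip_width": opening from 0.0 (shut) to 1.0 (fully open); "grip_force": force on a finger pad.
Only numpy, scipy, OpenCV 4.12 (cv2) and the standard library are available. Lean on these libraries where they do the work, as an engineer would, in place of code of your own. Each camera call takes 0.05 s, during which the arm holds its last target. There are 200 camera calls.

TASK

The small instrument module stands upright on the soldering board. Without picking it up, push it over backwards with the fingers so that it lies on its back with its panel facing up (it may simply fall over), then push it along the board until its top end sits snug and square against the raised stop strip. Leave the solder spool, the flux bottle, the meter and the tin where they are.

Things in the scene. Friction and masses are not known exactly. Their poses are not given: they have to be found in the camera images.
- board: Flat wooden board with a dark rubber face, fixed to the bench: x from -140 to +160 mm, y from -160 to +160 mm about its origin (on the bench), 10 mm thick. A raised wooden stop strip 300 mm long (y) and 18 mm high above the board's top lies at x -140 to -110 mm, the side nearest the robot. x points away from the strip, roughly away from the robot; z up. Turned up to 20 degrees.
- board_stop (a point): Point on the board's top (10 mm above the bench) at the foot of the stop strip, halfway along it, on the strip's upright face that looks over the board. Axes as the board's: x square to the strip, y along it.
- module: Loose aluminium box, 52 mm deep (x), 84 mm wide (y), 120 mm tall (z), 0.4 to 0.85 kg. Origin: centre of its underside; x points out of its panel, z to its top end. It starts standing on the board, panel looking away from the strip and the robot, turned up to 20 degrees on the board, its back about 150 to 185 mm from the strip. Back, ends and upper panel are flat.
- module_center (a point): Centre of the box, 60 mm above its underside; axes as the module's. Pushed near the top of its panel towards its back, it tips about its lower back edge (friction holds its foot) and falls by itself beyond about 25 degrees. It then lies 52 mm high, top end towards the strip. Pushed askew into the strip it can jam on one corner; nudged sideways near one end it turns on the board.
- module_panel (a point): Middle of the panel (the +x face), 60 mm above the underside; axes as the module's. Above it is a flush display (z 81 to 107 mm); below z = 63 mm a black knob 22 mm across (y +18, z 52 mm), a switch beside it and two brass terminals (z 22 mm), which stand out up to 12 mm.
- module_end_l (a point): On the module's top end face, middle of the +y edge: 42 mm to +y of the box's axis, z = 120 mm, half-way through the depth. Axes as the module's.
- module_end_r (a point): The same on the -y edge of the top end face. Axes as the module's.
- spool: Loose metal spool of solder, 56 mm across, 46 mm high, standing on its flange on the bench beside the board. Origin: centre of its underside. Not to be moved.
- flux: Loose small amber bottle with white cap, 32 mm across, 75 mm high, standing on the bench beside the board. Origin: centre of its underside. Not to be moved.
- meter: Loose black hand-held meter lying face up on the bench beside the board, 140 by 72 mm and 36 mm high with its dial. Origin: centre of its underside. Not to be moved.
- tin: Loose round closed steel tin, 48 mm across, 22 mm high, on the bench just beyond the board's far side. Origin: centre of its underside. Not to be moved.
Mind the look-alikes: they are no part of the job. There is more than one size of the module; the job needs the largest.

How it is judged:
By the outcome, as a careful person would: the job done as asked, in the order asked, and still so for the second after the job is handed in, with the robot touching nothing.
It also fails if it takes over 58 s, if anything falls off the work surface, if the arm or the gripper's body presses on something with over 40 N, if the wrist force passes 120 N, or if a joint passes its speed limit or range.

## Working session

There is one attempt and no reset: what is moved stays moved. The work goes in short steps, Python scripts to look and compute and a tool call to move; the robot and the scene stay as the last step left them, time stands still between calls to the robot, and variables do not carry over. Pictures are saved under pics/ and viewed, at most 10 in all, crops included, and the job is handed in when it is done.

Besides the shell and the picture viewer there is one more tool, called after "Request:" as name(argument=value, ...), one argument or row to a line, values as JSON. carry_out: Moves the arm, as the interface text tells. Its arguments: {"type":"object","properties":{"steps":{"type":"array","items":{"type":"array","items":{"type":"number"}}},"squeeze":{"type":"number"}},"required":["steps"]}

```bash
mkdir -p pics
cat > h.py <<'E'
import numpy as np, cv2
from bench import ctrl
def grab(n,f=None):
    im=ctrl.get_image(n)
    if f: cv2.imwrite('pics/'+f,im['pixels'][:,:,::-1])
    return im
def ray(im,uv):
    K=np.array(im['camera_matrix']);d=np.array([im['k1'],0,0,0,0.])
    p=cv2.undistortPoints(np.array(uv,float).reshape(-1,1,2),K,d).reshape(-1,2)
    T=np.array(im['cam_to_world']);D=np.c_[p,np.ones(len(p))]@T[:3,:3].T
    return T[:3,3],D
def onz(im,uv,z):
    o,D=ray(im,uv);return o+D*((z-o[2])/D[:,2])[:,None]
def proj(im,P):
    T=np.linalg.inv(np.array(im['cam_to_world']));r=cv2.Rodrigues(T[:3,:3])[0]
    return cv2.projectPoints(np.array(P,float).reshape(-1,3),r,T[:3,3],np.array(im['camera_matrix']),np.array([im['k1'],0,0,0,0.]))[0].reshape(-1,2)
E
python3 - <<'E'
from h import *
a=grab('top')['pixels'];b=grab('scene')['pixels']
cv2.imwrite('pics/a_top.png',a[:,:,::-1]);cv2.imwrite('pics/a_scene.png',b[:,:,::-1])
s=ctrl.get_state();print(s['position'],s['tool_rot'],s['time'])
E
```

```text
[0.20548196 0.61614483 0.22157913] [-5.03323620e-01 -3.10081836e+00  2.70413640e-03] 0.1
```

View pics/a_top.png

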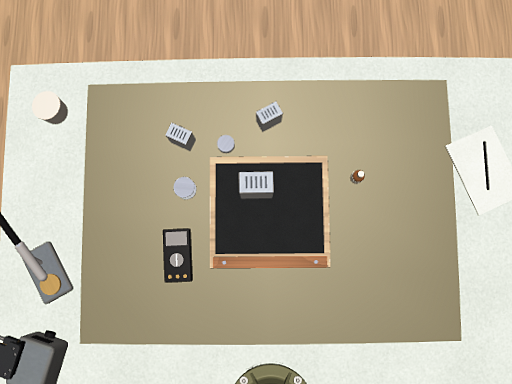

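View pics/a_scene.png

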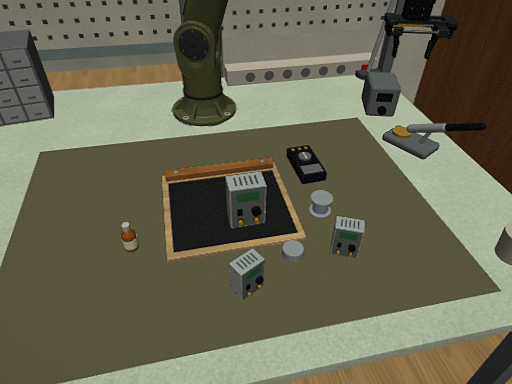

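Could be taken for the module in the scene view: box on the board (246,202), smaller box (247,275), smaller box (348,237), and the grey soldering station (381,95). I choose the one on the board, the largest. I'll check it with a crop.

Run:
```python
from h import *
a=cv2.imread('pics/a_top.png')[145:280,195:345];b=cv2.imread('pics/a_scene.png')[150:260,155:305]
c=np.vstack([cv2.resize(a,None,fx=2.6,fy=2.6,interpolation=2),cv2.resize(b,None,fx=2.6,fy=2.6,interpolation=2)])
c=np.hstack([cv2.resize(a,(400,360),interpolation=2),cv2.resize(b,(400,293),interpolation=2)[:293].repeat(1,0) if 0 else cv2.copyMakeBorder(cv2.resize(b,(400,293),interpolation=2),0,67,0,0,0)])
cv2.imwrite('pics/b.png',c)
im=grab('top');p=im['pixels'].astype(int)
# module top face: gray bright inside board; rubber: dark
roi=np.zeros(p.shape[:2],np.uint8);roi[155:270,205:335]=1
dark=((p.max(2)<45)&(roi>0)).astype(np.uint8)
mod=((p.min(2)>70)&(p.max(2)-p.min(2)<25)&(roi>0)).astype(np.uint8); mod[:, :]*=1
for n,m in(('dark',dark),('mod',mod)):
    cs=max(cv2.findContours(m,0,2)[0],key=cv2.contourArea)
    r=cv2.minAreaRect(cs);print(n,r,cv2.contourArea(cs))
    if n=='dark':
        print(onz(im,cv2.boxPoints(cv2.minAreaRect(cv2.convexHull(cs))),.01).round(4))
    else: print(cv2.boxPoints(r),onz(im,cv2.boxPoints(r),.13).round(4))
red=((p[:,:,0]>p[:,:,2]+50)&(roi>0)).astype(np.uint8);red[:245]=0
cs=max(cv2.findContours(red,0,2)[0],key=cv2.contourArea);print('strip',cv2.boxPoints(cv2.minAreaRect(cs)),onz(im,cv2.boxPoints(cv2.minAreaRect(cs)),.028).round(4))
print(np.array(im['cam_to_world']).round(3),im['camera_matrix'])
```

```text
dark ((269.0843505859375, 207.84764099121094), (89.38938903808594, 107.07535552978516), 89.42127990722656) 9335.0
[[ 0.6409  0.1422  0.01  ]
 [ 0.6403 -0.1486  0.01  ]
 [ 0.3994 -0.1446  0.01  ]
 [ 0.3993  0.1399  0.01  ]]
mod ((255.5, 184.0), (26.0, 35.0), 90.0) 810.5
[[238. 171.]
 [273. 171.]
 [273. 197.]
 [238. 197.]] [[ 0.5991  0.0751  0.13  ]
 [ 0.598  -0.0111  0.13  ]
 [ 0.5336 -0.0101  0.13  ]
 [ 0.5346  0.0755  0.13  ]]
strip [[210. 245.]
 [330. 245.]
 [330. 268.]
 [210. 268.]] [[ 0.4205  0.1542  0.028 ]
 [ 0.4173 -0.1609  0.028 ]
 [ 0.3575 -0.1594  0.028 ]
 [ 0.3604  0.1542  0.028 ]]
[[-0.009 -0.992  0.125  0.392]
 [-1.     0.011  0.02   0.026]
 [-0.021 -0.125 -0.992  1.325]
 [ 0.     0.     0.     1.   ]] [[492.24747834   0.         248.19635471]
 [  0.         492.24747834 193.77407873]
 [  0.           0.           1.        ]]
```

View pics/b.png

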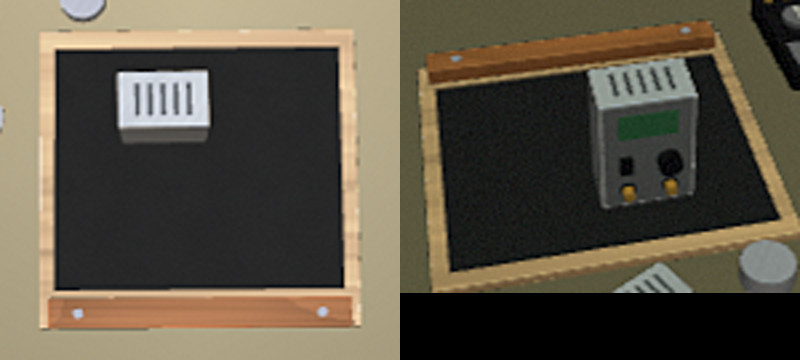

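The crop confirms it: the box on the board, with its green display and panel facing away from the strip, is clearly bigger than the other two. In the crop its top face spans (118,70)-(208,128) and the strip lies at row 297-326. Next I'll measure the edges finely.

```bash
cat > edges.py <<'E'
from h import *
def edge(g,pts,n,half=4):
    # subpixel strongest-gradient positions along normal n, at points pts
    out=[];t=np.arange(-half,half+.01,.25)
    for p in pts:
        q=np.array(p)[None]+t[:,None]*np.array(n)
        v=cv2.remap(g,q[:,0].astype(np.float32)[None],q[:,1].astype(np.float32)[None],1)[0]
        d=np.abs(np.gradient(cv2.GaussianBlur(v[None],(0,0),2)[0]));w=d**4
        out.append(np.array(p)+np.array(n)*(w*t).sum()/w.sum())
    return np.array(out)
def fit(P,):
    vx,vy,x,y=cv2.fitLine(P[:,:2].astype(np.float32),cv2.DIST_HUBER,0,.01,.01).ravel();return vx,vy,x,y
E
python3 - <<'E'
from edges import *
import math
im=grab('top');p=im['pixels'];g=p.astype(np.float32).mean(2)
def rep(n,pts,nor,z,half=4):
    P=onz(im,edge(g,pts,nor,half),z);vx,vy,x,y=fit(P)
    print(n,'dir deg',round(math.degrees(math.atan2(vy,vx)),2),'pt',round(float(x),4),round(float(y),4))
rep('top back(bottom img)',[(u,193) for u in range(243,270,2)],(0,1),.13,3)
rep('top panel edge',[(u,171.5) for u in range(243,270,2)],(0,1),.13,3)
rep('left',[(239,v) for v in range(175,191,2)],(1,0),.13,3)
rep('right',[(273,v) for v in range(175,191,2)],(1,0),.13,3)
for u in (235,300): print([tuple(p[v,u]) and (v,*map(int,p[v,u])) for v in range(250,272)])
rep('board left',[(210,v) for v in range(165,250,4)],(1,0),.01)
rep('board right',[(329,v) for v in range(165,250,4)],(1,0),.01)
rep('board far',[(u,156.5) for u in range(220,320,4)],(0,1),.01)
rep('strip near top edge',[(u,268) for u in range(225,320,4)],(0,1),.028,2)
rep('strip face top edge',[(u,256) for u in range(225,320,4)],(0,1),.028,2)
print(ctrl.get_state()['tool_rot'])
E
```

```text
top back(bottom img) dir deg -89.67 pt 0.5464 0.0362
top panel edge dir deg -89.7 pt 0.5975 0.0303
left dir deg 1.29 pt 0.5717 0.0734
right dir deg 1.93 pt 0.5707 -0.01
[(250, 40, 40, 40), (251, 36, 37, 37), (252, 28, 31, 33), (253, 62, 60, 54), (254, 209, 176, 139), (255, 218, 186, 148), (256, 184, 155, 123), (257, 163, 114, 81), (258, 171, 116, 79), (259, 169, 115, 80), (260, 162, 110, 77), (261, 175, 120, 84), (262, 178, 122, 85), (263, 177, 120, 84), (264, 187, 128, 90), (265, 188, 129, 90), (266, 180, 123, 85), (267, 184, 120, 81), (268, 122, 115, 94), (269, 172, 164, 133), (270, 174, 163, 132), (271, 171, 160, 130)]
[(250, 38, 38, 39), (251, 34, 36, 37), (252, 16, 21, 26), (253, 171, 146, 118), (254, 218, 184, 147), (255, 225, 194, 157), (256, 190, 135, 97), (257, 164, 111, 76), (258, 171, 116, 80), (259, 174, 119, 84), (260, 166, 114, 79), (261, 170, 116, 81), (262, 173, 119, 83), (263, 179, 122, 85), (264, 175, 120, 83), (265, 169, 114, 80), (266, 180, 121, 84), (267, 162, 112, 76), (268, 174, 169, 139), (269, 173, 164, 133), (270, 171, 161, 130), (271, 171, 160, 130)]
board left dir deg -0.08 pt 0.5556 0.1577
board right dir deg -0.1 pt 0.5303 -0.1614
board far dir deg -89.9 pt 0.6603 -0.0247
strip near top edge dir deg -89.7 pt 0.3592 0.0198
strip face top edge dir deg 89.63 pt 0.391 0.0089
[-5.03300430e-01 -3.10089094e+00  1.81513115e-03]
```

Request:
carry_out(
  steps=[
    [0, 0, 2, 3, -3.9, 0, 0.5],
    [0, 0, 4, 6, -7.8, 0, 0.5],
    [0, 0, 6, 9, -11.7, 0, 0.5],
    [0, 0, 8, 12, -15.6, 0, 0.5],
    [0, 0, 10, 15, -19.5, 0, 0.5],
    [0, 0, 12, 18, -23.4, 0, 0.5],
    [0, 0, 14, 21, -27.3, 0, 0.5],
    [0, 0, 16, 24, -31.2, 0, 0.5],
    [0, 0, 18, 27, -35.1, 0, 0.5],
    [0, 0, 18.7, 30, -39, 0, 0.5],
    [0, 0, 18.7, 33, -42.9, 0, 0.5],
    [0, 0, 18.7, 36, -46.8, 0, 0.5],
  ],
)

```text
time: 1.4
position: [0.5664, 0.1469, 0.2227]
tool_rot: [-0.008, 3.141, 0.001]
ft_force: [1.3, 0.4, 0.6]
grip_width: 0.504
grip_force: 0.0
```

Request:
carry_out(
  steps=[
    [0, 0, 0, 3, -3.8, 0, 0.5],
    [0, 0, 0, 6, -7.6, 0, 0.5],
    [0, 0, 0, 9, -11.5, 0, 0.5],
    [0, 0, 0, 9, -11.5, -3, 0.5],
    [0, 0, 0, 9, -11.5, -6, 0.5],
    [0, 0, 0, 9, -11.5, -9, 0.5],
    [0, 0, 0, 9, -11.5, -11.6, 0.5],
    [0, 0, 0, 9, -11.5, -11.6, 0.5],
    [0, 0, 0, 9, -11.5, -11.6, 0.5],
  ],
)

```text
time: 2.3
position: [0.6555, 0.0337, 0.1067]
tool_rot: [0.007, -3.141, 0.0]
ft_force: [1.0, 0.3, -0.2]
grip_width: 0.498
grip_force: 0.0
```

Run:
```python
from h import *
a=grab('top')['pixels'][130:280,180:340];b=grab('scene')['pixels'][120:270,155:315]
cv2.imwrite('pics/c.png',cv2.resize(np.hstack([a,b]),(800,375),interpolation=2)[:,:,::-1])
```

```text
(no output)
```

View pics/c.png

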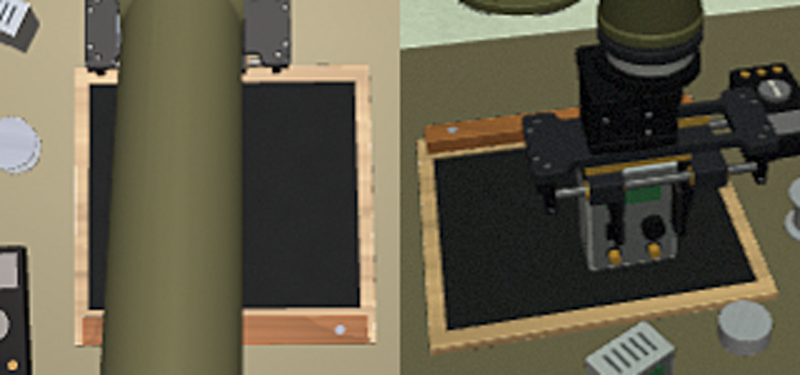

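The picture shows both fingers hanging in front of the panel at (617,210) and (683,190), with nothing touched. Now I'll push it over gently.

Request:
carry_out(
  steps=[
    [0, 0, 0, -1.5, -0.2, 0, 0.5],
    [0, 0, 0, -3, -0.2, 0, 0.5],
    [0, 0, 0, -4, -0.2, 0, 0.5],
    [0, 0, 0, -4.4, -0.2, 0, 0.5],
    [0, 0, 0, -4.8, -0.2, 0, 0.5],
    [0, 0, 0, -5.2, -0.2, 0, 0.5],
    [0, 0, 0, -5.6, -0.2, 0, 0.5],
    [0, 0, 0, -6, -0.2, 0, 0.5],
    [0, 0, 0, -6.4, -0.2, 0, 0.5],
    [0, 0, 0, -6.8, -0.2, 0, 0.5],
    [0, 0, 0, -7.2, -0.2, 0, 0.5],
    [0, 0, 0, -7.6, -0.2, 0, 0.5],
  ],
)

```text
time: 3.6
position: [0.5788, 0.0316, 0.1063]
tool_rot: [0.007, -3.141, -0.0]
ft_force: [0.5, 0.1, 0.8]
grip_width: 0.503
grip_force: 0.2
```

Request:
carry_out(
  steps=[
    [0, 0, 0, -0.5, 0, 0, 0.5],
    [0, 0, 0, -1, 0, 0, 0.5],
    [0, 0, 0, -1.5, 0, 0, 0.5],
    [0, 0, 0, -2, 0, 0, 0.5],
    [0, 0, 0, -2, 0, 0, 0.5],
    [0, 0, 0, -2, 0, 0, 0.5],
    [0, 0, 0, -2, 0, 0, 0.5],
  ],
)

```text
time: 4.3
position: [0.5598, 0.0317, 0.1067]
tool_rot: [-0.007, 3.141, 0.0]
ft_force: [-0.1, 0.6, 0.8]
grip_width: 0.499
grip_force: 0.0
```

Run:
```python
from h import *
b=grab('scene')['pixels'][120:270,155:315]
cv2.imwrite('pics/d.png',cv2.resize(b,None,fx=3,fy=3,interpolation=2)[:,:,::-1])
```

```text
(no output)
```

View pics/d.png

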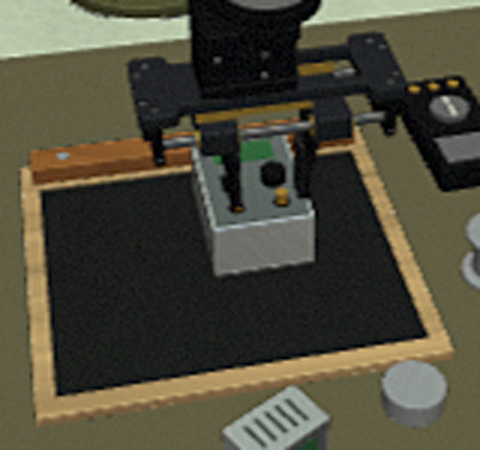

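The module lies on its back, panel up. Its foot end is the light face at crop (212-314, 210-275). I'll measure that end.

Run:
```python
from edges import *
im=grab('scene');g=im['pixels'].astype(np.float32).mean(2)
f=lambda x,y:(155+x/3,120+y/3)
for n,a,b,z in(('foot low',(222,274),(308,260),.01),('foot high',(222,228),(305,212),.062)):
    P=onz(im,edge(g,[f(*(np.array(a)*(1-t)+np.array(b)*t)) for t in np.linspace(0,1,14)],(0,1),2.5),z)
    vx,vy,x,y=fit(P);print(n,np.degrees(np.arctan(vx/vy)),x,y)
print(onz(im,[f(215,276),f(314,258)],.01).round(4), onz(im,[f(210,232),f(313,208)],.062).round(4))
```

```text
foot low -0.2897341 0.53814876 0.03541935
foot high -1.0711896 0.53648597 0.034456752
[[ 0.5401 -0.0079  0.01  ]
 [ 0.536   0.0774  0.01  ]] [[ 0.5429 -0.0104  0.062 ]
 [ 0.5313  0.0767  0.062 ]]
```

Request:
carry_out(
  steps=[
    [0, 0, 0, 2, 0.2, 0.5, 0.5],
    [0, 0, 0, 4.5, 0.2, 0, 0.5],
    [0, 0, 0, 5, 0.2, -2, 0.5],
    [0, 0, 0, 5, 0.2, -5, 0.5],
    [0, 0, 0, 5, 0.2, -7.8, 0.5],
    [0, 0, 0, 5, 0.2, -7.8, 0.5],
    [0, 0, 0, 4, 0.2, -7.8, 0.5],
    [0, 0, 0, 3, 0.2, -7.8, 0.5],
    [0, 0, 0, 2, 0.2, -7.8, 0.5],
    [0, 0, 0, 1, 0.2, -7.8, 0.5],
    [0, 0, 0, 0, 0.2, -7.8, 0.5],
    [0, 0, 0, -0.6, 0.2, -7.8, 0.5],
  ],
)

```text
time: 5.6
position: [0.5526, 0.0338, 0.029]
tool_rot: [-0.008, 3.141, 0.001]
ft_force: [0.9, -0.6, 0.3]
grip_width: 0.503
grip_force: 3.1
```

Request:
carry_out(
  steps=[
    [0, 0, 0, -0.4, 0, 0, 0.5],
    [0, 0, 0, -0.8, 0, 0, 0.5],
    [0, 0, 0, -1.2, 0, 0, 0.5],
    [0, 0, 0, -1.6, 0, 0, 0.5],
    [0, 0, 0, -2, 0, 0, 0.5],
    [0, 0, 0, -2.3, 0, 0, 0.5],
    [0, 0, 0, -2.6, 0, 0, 0.5],
    [0, 0, 0, -2.8, 0, 0, 0.5],
  ],
)

```text
time: 6.4
position: [0.5261, 0.0337, 0.029]
tool_rot: [-0.007, 3.14, 0.0]
ft_force: [3.0, -0.5, 2.2]
grip_width: 0.505
grip_force: 2.0
```

Request:
carry_out(
  steps=[
    [0, 0, 0, -0.1, 0, 0, 0.5],
    [0, 0, 0, -0.2, 0, 0, 0.5],
    [0, 0, 0, -0.3, 0, 0, 0.5],
    [0, 0, 0, -0.4, 0, 0, 0.5],
  ],
)

```text
time: 6.8
position: [0.5226, 0.0336, 0.0288]
tool_rot: [-0.007, 3.139, 0.0]
ft_force: [7.9, -0.2, 1.6]
grip_width: 0.501
grip_force: 3.9
```

Request:
carry_out(
  steps=[
    [0, 0, 0, -0.1, 0, 0, 0.5],
    [0, 0, 0, -0.2, 0, 0, 0.5],
  ],
)

```text
time: 7.0
position: [0.5225, 0.0333, 0.0293]
tool_rot: [-0.006, 3.135, -0.0]
ft_force: [10.8, -0.5, -0.2]
grip_width: 0.498
grip_force: 5.4
```

Request:
carry_out(
  steps=[
    [0, 0, 0, -0.1, 0, 0, 0.5],
    [0, 0, 0, -0.2, 0, 0, 0.5],
  ],
)

```text
time: 7.2
position: [0.5223, 0.0332, 0.03]
tool_rot: [-0.005, 3.132, 0.0]
ft_force: [13.4, -1.9, 0.2]
grip_width: 0.499
grip_force: 6.9
```

Request:
carry_out(
  steps=[
    [0, 0, 0, -0.2, 0, 0, 0.5],
    [0, 0, 0, -0.4, 0, 0, 0.5],
    [0, 0, 0, -0.4, 0, 0, 0.5],
  ],
)

```text
time: 7.5
position: [0.5221, 0.0332, 0.0317]
tool_rot: [-0.005, 3.124, 0.001]
ft_force: [18.2, -1.6, 0.5]
grip_width: 0.501
grip_force: 9.1
```

Request:
carry_out(
  steps=[
    [0, 0, 0, 0.8, 0, 0, 0.5],
    [0, 0, 0, 2, 0, 0, 0.5],
    [0, 0, 0, 5, 0, 0, 0.5],
    [0, 0, 0, 8, 0, 2, 0.5],
    [0, 0, 0, 8, 0, 6, 0.5],
    [0, 0, 0, 8, 0, 11, 0.5],
    [0, 0, 0, 8, 0, 16, 0.5],
    [0, 0, 0, 8, 4, 21, 0.5],
    [0, 0, 0, 6, 9, 23, 0.5],
    [0, 0, 0, 3, 13, 23, 0.5],
    [0, 0, 0, 0, 17, 23, 0.5],
    [0, 0, 0, -3, 21, 23, 0.5],
  ],
)

```text
time: 8.7
position: [0.4911, 0.231, 0.2572]
tool_rot: [0.008, -3.137, 0.003]
ft_force: [-0.4, 1.0, 0.3]
grip_width: 0.499
grip_force: 0.0
```

Request:
carry_out(
  steps=[
    [0, 0, 0, -3, 4, 0, 0.5],
    [0, 0, 0, -6, 8, 0, 0.5],
    [0, 0, 0, -9, 12, 0, 0.5],
    [0, 0, 0, -12, 16, 0, 0.5],
    [0, 0, 0, -15, 20, 0, 0.5],
    [0, 0, 0, -15, 20, 0, 0.5],
  ],
)

```text
time: 9.3
position: [0.3353, 0.4353, 0.2562]
tool_rot: [0.028, -3.134, 0.003]
ft_force: [-0.7, 0.2, 0.3]
grip_width: 0.503
grip_force: 0.0
```

Run:
```python
from edges import *
im=grab('top','e_top.png');b=grab('scene','e_scene.png')['pixels'][120:270,155:315]
a=im['pixels'][150:275,200:340]
cv2.imwrite('pics/e.png',np.hstack([cv2.resize(a,(400,357),interpolation=2),cv2.resize(b,(400,357),interpolation=2)])[:,:,::-1])
print(ctrl.get_state()['position'])
```

```text
[0.3416732  0.42982232 0.2564732 ]
```

View pics/e.png

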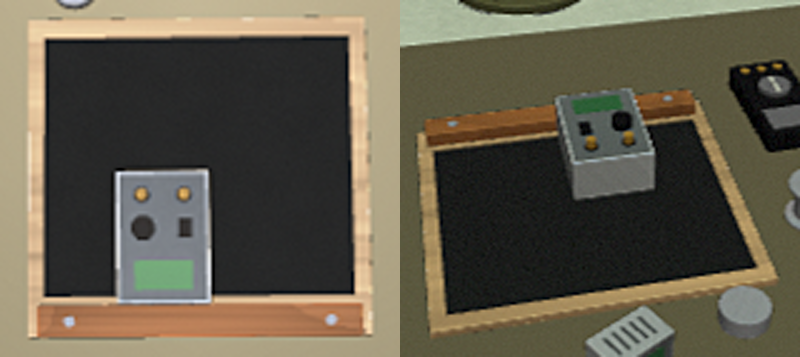

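The module is against the strip (left view: top end at row 302, strip from row 300). I'll check the gap and squareness, and whether the other objects moved.

Run:
```python
from edges import *
im=grab('top');g=im['pixels'].astype(np.float32).mean(2)
f=lambda x,y:(200+x*.35,150+y*.35)
def r(n,a,b,nor,z,h):
    P=onz(im,edge(g,[f(*(np.array(a)*(1-t)+np.array(b)*t)) for t in np.linspace(0,1,16)],nor,h),z)
    vx,vy,x,y=fit(P);d=np.degrees(np.arctan2(vy,vx)); print(n,round(float((d+45)%180-45),2),round(float(x),4),round(float(y),4))
r('foot',(122,170),(204,170),(0,1),.062,2)
r('top end',(122,301),(205,301),(0,1),.062,2)
r('left',(116,180),(118,290),(1,0),.062,2)
r('right',(209,180),(211,290),(1,0),.062,2)
r('strip L',(45,300),(108,300),(0,1),.028,2)
r('strip R',(220,300),(355,300),(0,1),.028,2)
r('strip back',(50,336),(350,336),(0,1),.028,2)
r('far board',(40,18),(355,18),(0,1),.01,3)
b=cv2.imread('pics/a_top.png').astype(int);d=np.abs(b-im['pixels'][:,:,::-1]).max(2)
for n,(u,v) in dict(spool=(185,187),flux=(358,176),meter=(177,256),tin=(226,144),s1=(180,134),s2=(269,115)).items(): print(n,(d[v-18:v+18,u-18:u+18]>40).sum())
```

```text
foot 90.97 0.5108 0.022
top end 89.53 0.3925 0.0208
left 0.16 0.4563 0.0735
right 0.78 0.4542 -0.0114
strip L 89.28 0.397 0.1143
strip R 87.51 0.3924 -0.0759
strip back 90.17 0.3591 0.0138
far board 90.11 0.6602 -0.0049
spool 0
flux 0
meter 0
tin 0
s1 0
s2 0
```

```bash
python3 -c "
from bench import ctrl
print(ctrl.close_job())"
```

```text
the job is handed in; nothing more can be done
None
```

The module was pushed over onto its back, panel up, and slid until its top end met the stop strip, where it measures within about 1 mm of contact and 0.5° of square; the spool, flux bottle, meter and tin did not move, and the job was handed in at about 9.5 s.

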